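# Open a ratchet display stop and add a soap bar to the row

### The arm

A 6-joint arm with a two-finger parallel gripper is mounted at the origin on a cart in front of the work surface, level with it; the furniture and walls round the work are solid. World frame = base frame: x ahead of the robot, y to its left, z up, the work surface at z = 0. Lengths are in m, angles in rad, forces in N, time in s.
With the tool pointing down it reaches from about 0.375 to 0.9 m from the base axis. Payload 3.1 kg.
Tool frame: the origin (TCP) lies between the finger pads; the fingertips stand 22 mm ahead of it and the grasp point (between the pads) lies 3 mm ahead of it; z points along the fingers, y is the direction in which the jaws open and shut (so a half turn about z gives the same grasp; the last joint's range is limited). The gripper opens to 87 mm and grips with 3 to 60 N. Pads are 19 mm wide; open, the fingers measure 117 mm over their backs; the gripper's body (75 mm by 190 mm) begins 51 mm behind the grasp point.
Start: joints at [-1.317, 0.527, 1.433, -0, 1.181, -0.178], TCP at [0.262, -0.568, 0.222] pointing down, gripper open.
Joint ranges: [-3.08, 3.08], [-0.75, 2.2], [0.22, 2.44], [-1.43, 4.57], [0, 2.65], [-2.85, 2.85]. Speed limits (rad/s): [2.79, 2.79, 3.14, 3.14, 3.14, 3.14].

### API

Orientations are given as a unit quaternion [x, y, z, w].
In Python, from rig import get_obs, camera, get_calibration, hand_in, search_frame gives the robot as it stands.
- The arm moves only by the shell command python3 -m jog 'ROWS' [FORCE]. ROWS is JSON, a list of rows, each an object with "grip": the closure in counts, from 0 (fully open) to 255 (shut); "travel": the shift along the world's x, y, z in cm, a list of three; "twist": the turn about the world's z in degrees. A call has 1 to 8 rows; each row shifts and turns the commanded pose from where the row before left it; what a row does not reach is not made up. A row lasts 1/10 s, in which the tool goes at most 50 mm and 8.59 degrees, less where a joint would pass 70% of its speed; a pose out of reach is approached as far as the arm can. A call is refused whole if a number of a shift passes 5 or a number of a turn 8.59, either way. A call with a gripper value outside its range is refused whole. The fingers move at their own pace and stop on an object; FORCE is the grip in N (left out, the last holds). Time passes only in rows, so rows that do not move let the fingers close. It gives the time, the measured TCP pose, the force and the opening at its end, in the units of the state.
- get_obs(): the state, without advancing time (a new reading comes with each control period).
- camera(name): name is "side" or "top" or "wrist"; returns the picture (400x640x3 uint8, red, green, blue); there is no depth.
- get_calibration(name): a dict with "fx", "fy", "cx", "cy" (pixels), "R" (3x3) and "t" (3): a world point X has camera coordinates R X + t; the wrist camera has in their place "T_tool_cam" (4x4, takes a point from camera to tool coordinates, whose origin is the TCP and whose axes are the flange's). Camera axes: x right, y down, z forward; pixel columns grow to the right and rows downward; lengths in m; the calibration is good to about 2 mm. A picture is of the moment at which its call begins: read the wrist's pose just before it. get_calibration takes no time and is no camera call.
- hand_in(): hands the job in, once; it reports no verdict.
Trained networks look in the newest picture that a camera, given by its name, has taken for a name from the list of things; names that differ only in an ending like _2 or _b are one class to them, and where a whole thing is asked for, a point or a joint stands for the part that bears it (a point fixed in the world has none). Each returns a list of dicts, best first, with "p" (0 to 1); they miss things now and then, are a little off and sometimes report something else, mostly with a low value. They report only what shows in the picture. A call takes as long as a camera call. They do not tell look-alikes from the thing itself.
- search_frame(target, camera): "at" ([x, y, z] in m, in world coordinates, good to about 4 mm: the middle of the surface that is visible of it).
The state is a dict: "time": time; "q": joint angles; "joint_velocities": joint speeds; "joint_torque": joint torques, N m; "position": TCP position; "tool_rot": TCP orientation; "ft_force": force on the tool from outside, world axes, zero at the start; "moment": the same for the moment, N m; "grip_width": finger opening in m.
Only numpy, scipy, OpenCV 4.12 (cv2) and the standard library are available. Lean on these libraries where they do the work, as an engineer would, in place of code of your own. Each camera call takes 0.05 s, during which the arm holds its last target. There are 200 camera calls.

### The job

Add the soap bar that stands out in front to the row on the display rail: press down the release pad of the sliding stop and, keeping it down, push the stop all the way back to the end of its rail. Push the bar endwise into the gap until it touches the rail, level with the others, then push the stop forward again until all four bars stand upright and snug between end board and stop. Only push, never lift a bar, and leave the other things on the table where they are.

Things in the scene. Friction and masses are not known exactly. Their poses are not given: they have to be found in the camera images.
- display_rail: Fixed aluminium rail 264 long, 42 deep, 18 mm high, behind the row. Origin: table top, at the rail's front face. x: away from the robot, square to the rail (rail x=0 to 42 mm); y: left along it; z up. Left end: wooden board 60 high, inner face y=+110, reaching to x=-75. Right end: cap at y=-130 to -140, 28 high. Saw teeth on top. Bars stand on the table, one end against the rail, side by side from the end board.
- stop (a joint): Travel of the sliding stop, m, 0 to 0.085; grows as it goes back, to the right (rail -y). Clear width between end board and stop board = 0.060 + value; four bars fill 0.104. Ratchet of 6 mm pitch: forward (to the left) it can be pushed at any time with 5 to 10 N; back only while the release pad is held down beyond 0.14 rad, then with about 2 N.
- release (a joint): Angle of the release pad's rocker, rad: 0 up to 0.20 fully down; at rest 0 to 0.14, as its pawl rides on the teeth. Springs up when let go; fully down takes about 4 N at the pad's middle, which sinks 5 mm.
- release_pad (a point): Middle of the top of the release pad, a ribbed aluminium plate 34 mm across the rail x 40 mm along it, 42 mm above the table when fully up. It is the floor of a well over the rail, 46 mm long, open to front and back, between the stop's wooden board (left, 60 mm high) and its dark steel hood (right). Moves with the stop.
- stop_hood_wall (a point): On the stop: middle of the upper edge, 58 mm above the table, of the hood's upright left wall, which is the well's right side, 23 mm right of the pad's middle and 16 mm higher than the raised pad. A fingertip in the well drives the stop back against this wall. The hood is 36 mm long, 40 mm deep.
- stop_outer_end (a point): On the stop: middle of the hood's outer (right) end face, 46 mm above the table; the face is 40 mm wide and spans heights 19 to 58 mm. Pushed to the left here, the stop goes forward.
- stop_board (a point): On the stop: middle of the row-side (left) face of its wooden board, 30 mm above the table, 37 mm in front of the rail's front face. The board is 6 mm thick, 60 mm high, and reaches from 73 mm before the rail's front face to 42 mm behind it.
- bar_new: The wrapped soap bar to be added, about 110 g, on edge on the table: 78 long (x), 26 thick (y), 52 mm high (z). Origin: middle of its underside. It stands by itself in front of the rail, its near end towards the robot, 15 to 40 mm clear of the row's front, roughly square to the rail and opposite the gap that opens when the stop goes back. In place, its origin is 39 mm before the rail's front face.
- bar_a: one of the three wrapped soap bars that already stand in the row between the fixed end board and the stop; same size and frame as bar_new
- bar_b: one of the three wrapped soap bars that already stand in the row between the fixed end board and the stop; same size and frame as bar_new
- bar_c: one of the three wrapped soap bars that already stand in the row between the fixed end board and the stop; same size and frame as bar_new
- menu_card: a treatment card on a pine easel, 82x115x212, standing at the back corner of the table (mm); a bystander
- oak_sign: a clear upright sign plate on an oak foot, 40x128x204, at the left side of the table (mm); a bystander
- candle: a candle in a glass, 70 across, 78 high, at the right side of the table (mm); a bystander
- cream_jar: a glass cream jar with a bamboo lid, 68 across, 58 high, at the right side of the table (mm); a bystander
- scent_flask: a square cream-coloured scent flask with a gilt cap, 44x62x120, at the left of the table (mm); a bystander
- nail_brush: a wooden nail brush, 36x92x33, lying in front of the row of bars, left of the waiting bar (mm); a bystander
- balm_tin: a flat round balm tin, 47 across, 15 high, lying in front of the rail, right of the waiting bar (mm); a bystander
- roll_on: a slim roll-on phial, 20 across, 85 high, standing in front of the fixed end board (mm); a bystander
Not all that is in view belongs to the job. Leave any pink or purple look-alike of the bar_new alone.

How it is judged:
On the way, in this order (a step that is already met when the one before it is completed fails the run):
1. the release pad is pressed down (value of joint release above 0.15 rad), for 0.1 s.
2. the stop is pushed back to the end of its rail (within 5 mm) (value of joint stop above 0.08 m), for 0.1 s.
3. the waiting bar stands in the gap, within 11 mm of touching the rail (x of bar_new in the frame of display_rail above -0.05 m and y of bar_new in the frame of display_rail between -0.032 and 0.034 m and angle between bar_new's own z axis and vertical below 0.15 rad), for 0.1 s.
At the end, for the whole second after the job is handed in: All four bars stand upright, at rest, side by side on the table, the new one square to the rail (0.12 rad) and within 11 mm of it, the others within 17 mm; the stop is closed to under 10 mm of slack (joint below 0.054 m), its pad let go (x of bar_new in the frame of display_rail above -0.05 m and y of bar_new in the frame of display_rail between -0.002 and 0.028 m and angle between the x axis of bar_new and the x axis of display_rail, either way round below 0.12 rad and value of joint stop below 0.054 m and value of joint release below 0.155 rad and x of bar_a in the frame of display_rail between -0.056 and -0.03 m and y of each of bar_a, bar_b, bar_c in the frame of display_rail above 0.024 m and x of bar_b in the frame of display_rail between -0.056 and -0.03 m and x of bar_c in the frame of display_rail between -0.056 and -0.03 m and height (world z) of each of bar_a, bar_b, bar_c, bar_new below 0.006 m and angle between each of bar_a, bar_b, bar_c, bar_new's own z axis and vertical below 0.1 rad and linear speed of each of bar_a, bar_b, bar_c, bar_new below 0.02 m/s); the robot touches nothing.
It fails at once if a soap bar is lifted or tipped over (height (world z) of any of bar_a, bar_b, bar_c, bar_new above 0.015 m or angle between any of bar_a, bar_b, bar_c, bar_new's own z axis and vertical above 0.4 rad).
It fails at once if a bystander is moved by more than 2 cm (distance of any of menu_card, oak_sign, candle, cream_jar, scent_flask, nail_brush, balm_tin, roll_on from where it was at the start of the episode above 0.02 m).
It also fails if it takes over 58 s, if anything falls off the work surface, if the arm or the gripper's body presses on something with over 40 N, if the wrist force passes 120 N, or if a joint passes its speed limit or range.

## Working session

There is one attempt and no reset: what is moved stays moved. The work goes in short steps, Python scripts to look and compute and a shell command to move; the robot and the scene stay as the last step left them, time stands still between calls to the robot, and variables do not carry over. Pictures are saved under pics/ and viewed, about 8 in all and at most 12, crops included, and the job is handed in when it is done.

```bash
mkdir -p pics; ls; cat > h.py <<'E'
import numpy as np,cv2
from rig import *
def snap(c,f):
    im=camera(c); cv2.imwrite('pics/'+f,im[:,:,::-1]); return im
E
python3 - <<'E'
from h import *
o=get_obs();print(o['time'],o['position'],o['tool_rot'],o['ft_force'])
a=snap('top','top0.png');
for n in ['release_pad','stop_hood_wall','stop_outer_end','stop_board','bar_new','display_rail','nail_brush','balm_tin','roll_on','candle','cream_jar','scent_flask','stop']:
    print(n,[(np.round(d['at'],3).tolist(),round(d['p'],2)) for d in search_frame(n,'top')][:5])
b=snap('side','side0.png')
for n in ['release_pad','stop_hood_wall','stop_outer_end','stop_board','bar_new']:
    print('side',n,[(np.round(d['at'],3).tolist(),round(d['p'],2)) for d in search_frame(n,'side')][:5])
cv2.imwrite('pics/t0.png',np.vstack([a])[:,:,::-1])
print(get_obs()['time'])
E
```

```text
pics
0.0 [ 0.26141363 -0.56690147  0.22076662] [ 9.76777198e-01  2.14254893e-01 -5.26447803e-05 -1.06943555e-03] [0.07389739 0.11749809 0.56267401]
release_pad [([0.8, -0.118, 0.116], 0.66), ([0.649, -0.145, 0.043], 0.65)]
stop_hood_wall [([0.646, -0.144, 0.042], 0.71), ([0.635, -0.157, 0.047], 0.61)]
stop_outer_end [([0.642, -0.152, 0.051], 0.73), ([0.516, -0.019, 0.034], 0.62)]
stop_board [([0.641, -0.151, 0.051], 0.8)]
bar_new [([0.368, -0.009, 0.049], 0.94), ([0.496, -0.106, 0.051], 0.69), ([0.322, -0.119, 0.051], 0.58)]
display_rail [([0.639, -0.138, 0.024], 0.85)]
nail_brush []
balm_tin [([0.431, -0.191, 0.019], 0.85)]
roll_on [([0.591, 0.014, 0.076], 0.51), ([0.579, 0.108, 0.12], 0.33)]
candle [([0.8, -0.12, 0.114], 0.72), ([0.487, -0.385, 0.051], 0.64)]
cream_jar [([0.568, -0.369, 0.056], 0.78)]
scent_flask [([0.488, 0.086, 0.076], 0.89)]
stop [([0.641, -0.155, 0.048], 0.91)]
side release_pad [([0.642, -0.163, 0.039], 0.4)]
side stop_hood_wall [([0.635, -0.156, 0.056], 0.91), ([0.638, -0.106, 0.04], 0.27)]
side stop_outer_end [([0.63, -0.161, 0.053], 0.75), ([0.637, -0.102, 0.036], 0.53)]
side stop_board [([0.628, -0.161, 0.054], 0.58), ([0.492, -0.092, 0.036], 0.48)]
side bar_new [([0.318, -0.095, 0.037], 0.95), ([0.365, 0.006, 0.032], 0.86), ([0.489, -0.094, 0.032], 0.79)]
1.0
```

View pics/top0.png

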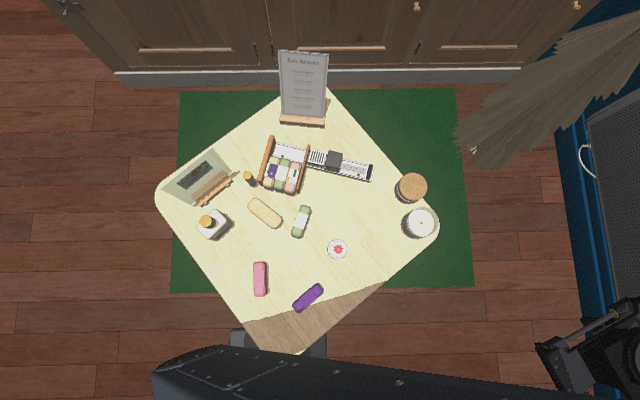

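View pics/side0.png

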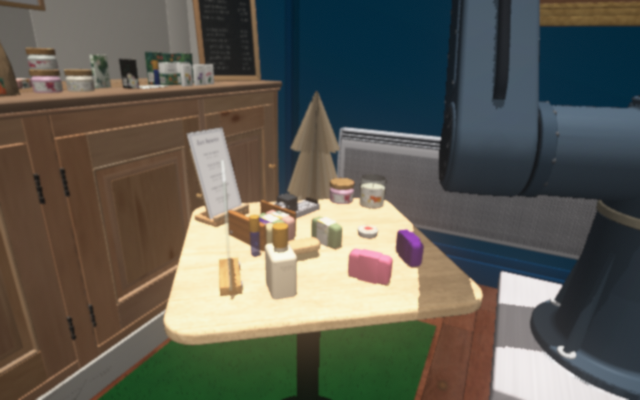

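The top view shows the green bar_new at (301,221), the row at (280,172), the hood at (334,160), the nail brush at (265,213) and the tin at (337,249). The pink and purple bars are look-alikes. I'll enlarge this picture to measure the rail frame.

```bash
cat >> h.py <<'E'
def ray(c,uv,z):
    k=get_calibration(c);R=np.array(k['R']);t=np.array(k['t'])
    d=R.T@np.array([(uv[0]-k['cx'])/k['fx'],(uv[1]-k['cy'])/k['fy'],1]);o=-R.T@t
    return o+d*(z-o[2])/d[2]
E
python3 - <<'E'
from h import *
a=cv2.imread('pics/top0.png')[125:265,240:390]
cv2.imwrite('pics/crop.png',cv2.resize(a,None,fx=4.2,fy=4.2,interpolation=cv2.INTER_CUBIC))
k=get_calibration('top');print(k)
print(get_calibration('wrist'))
E
```

```text
{'fx': 364.6113740557955, 'fy': 364.6113740557955, 'cx': 316.3476458200727, 'cy': 196.2396540341895, 'R': array([[-0.02309098, -0.99958838,  0.01702556],
       [-0.98129279,  0.01940591, -0.19154079],
       [ 0.19113156, -0.02112993, -0.98133697]]), 't': array([-0.13133736,  0.55488371,  0.7979689 ])}
{'fx': 347.67709969763786, 'fy': 347.67709969763786, 'cx': 317.87437645347876, 'cy': 198.61359211097314, 'T_tool_cam': array([[ 4.59798760e-04, -9.55285449e-01, -2.95684797e-01,
         8.24386827e-02],
       [ 9.99999805e-01,  5.64459437e-04, -2.68600947e-04,
         9.38203508e-04],
       [ 4.23492650e-04, -2.95684616e-01,  9.55285522e-01,
        -1.62608514e-01],
       [ 0.00000000e+00,  0.00000000e+00,  0.00000000e+00,
         1.00000000e+00]])}
```

View pics/crop.png

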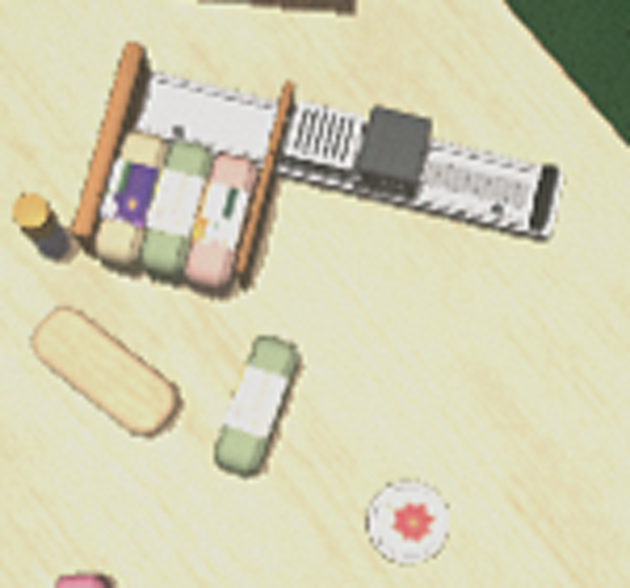

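```bash
python3 - <<'E'
from h import *
f=lambda X,Y,z:ray('top',(240+X/4.2-.4,125+Y/4.2-.4),z)
P={n:f(*v) for n,v in dict(ebB=(146,52,.06),ebF=(93,238,.06),sbB=(284,85,.06),sbF=(238,283,.06),sbBr=(294,87,.06),sbFr=(248,285,.06),capF=(547,235,.018),railFm=(300,178,.018),hoodFL=(360,178,.058),hoodBL=(371,107,.058),hoodFR=(414,188,.058),hoodBR=(431,120,.058),padm=(325,135,.042),barN=(276,340,.05),barS=(240,472,.05),tin=(408,522,.015),brA=(180,400,.03),brB=(150,435,.03),brC=(70,310,.03),brD=(33,345,.03)).items()}
for n,p in P.items(): print(n,np.round(p[:2],4))
for a,b in [('ebF','ebB'),('sbF','sbB'),('sbFr','sbBr'),('hoodFL','hoodBL'),('barS','barN')]:
    d=P[b]-P[a];print(a,b,np.hypot(*d[:2]),np.degrees(np.arctan2(d[1],d[0])))
d=P['railFm']-P['capF'];print('rail',np.degrees(np.arctan2(d[1],d[0]))-90)
E
```

```text
ebB [ 0.6975 -0.0459]
ebF [ 0.5891 -0.0163]
sbB [ 0.6764 -0.1242]
sbF [ 0.5619 -0.0966]
sbBr [ 0.6751 -0.1298]
sbFr [ 0.5607 -0.1021]
capF [ 0.5959 -0.2769]
railFm [ 0.6333 -0.1325]
hoodFL [ 0.6215 -0.166 ]
hoodBL [ 0.6632 -0.1734]
hoodFR [ 0.6151 -0.1963]
hoodBR [ 0.6548 -0.2073]
padm [ 0.652  -0.1473]
barN [ 0.5312 -0.117 ]
barS [ 0.4583 -0.096 ]
tin [ 0.4308 -0.1898]
brA [ 0.5013 -0.062 ]
brB [ 0.4818 -0.045 ]
brC [5.543e-01 5.000e-04]
brD [0.5345 0.0213]
ebF ebB 0.11236498088057666 -15.244883864033879
sbF sbB 0.11776117778940774 -13.545239659103672
sbFr sbBr 0.11774645489862723 -13.618110309726992
hoodFL hoodBL 0.0423483822354317 -10.098544241455985
barS barN 0.07582543656478509 -16.053899172684456
rail -14.491863897898284
```

```bash
python3 -m jog '[{"grip":255,"travel":[3.2,4.5,1],"twist":-6.5},{"grip":255,"travel":[3.2,4.5,1],"twist":-6.5},{"grip":255,"travel":[3.2,4.5,1],"twist":-6.5},{"grip":255,"travel":[3.2,4.5,0],"twist":-6.5},{"grip":255,"travel":[3.2,4.5,0],"twist":-6.5},{"grip":255,"travel":[3.2,4.5,0],"twist":-6.5},{"grip":255,"travel":[3.2,4.5,0],"twist":0},{"grip":255,"travel":[3.2,4.5,0],"twist":0}]' 20
python3 -m jog '[{"grip":255,"travel":[3.2,4.0,0],"twist":0},{"grip":255,"travel":[2,2.7,0],"twist":0},{"grip":255,"travel":[0,0,0],"twist":0},{"grip":255,"travel":[0,0,0],"twist":0},{"grip":255,"travel":[0,0,0],"twist":0}]' 20
python3 - <<'E'
from h import *
o=get_obs();print(o['time'],o['position'],o['tool_rot'],o['ft_force'],o['grip_width'])
np.savez('w1.npz',p=o['position'],q=o['tool_rot'])
snap('wrist','w1.png')
for n in ['release_pad','stop_hood_wall','stop_outer_end','stop_board','bar_new']:
    print(n,[(np.round(d['at'],3).tolist(),round(d['p'],2)) for d in search_frame(n,'wrist')][:5])
E
```

```text
time: 1.8
position: [0.493, -0.2419, 0.2488]
tool_rot: [0.992, -0.124, 0.0, 0.0]
ft_force: [0.3, -1.2, 0.0]
grip_width: 0.0307
time: 2.3
position: [0.5426, -0.1784, 0.2484]
tool_rot: [0.992, -0.125, -0.0, 0.0]
ft_force: [0.6, -0.3, 0.3]
grip_width: 0.0007
2.3 [ 0.54261425 -0.17838134  0.24842078] [ 9.92214309e-01 -1.24541741e-01 -2.64111119e-04  2.22807798e-04] [ 0.58401112 -0.30026716  0.3327517 ] 0.0006763570189000686
release_pad [([0.657, -0.146, 0.042], 0.87)]
stop_hood_wall [([0.641, -0.15, 0.053], 0.65)]
stop_outer_end [([0.647, -0.144, 0.05], 0.81), ([0.617, -0.066, 0.056], 0.31)]
stop_board [([0.644, -0.146, 0.054], 0.72)]
bar_new [([0.333, -0.123, 0.053], 0.97), ([0.506, -0.107, 0.054], 0.79)]
```

View pics/w1.png

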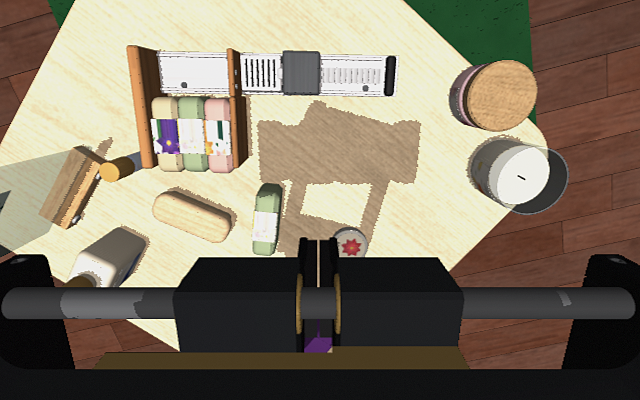

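The wrist view is nearly aligned with the rail. The pad is at (263,71), the hood top at 284–319 × 51–95, the cap at (391,76), bar_new at (267,218) and the stop board at 230–240.

```bash
cat >> h.py <<'E'
from scipy.spatial.transform import Rotation as Ro
def wray(pose,uv,z):
    k=get_calibration('wrist');T=np.eye(4);T[:3,:3]=Ro.from_quat(pose['q']).as_matrix();T[:3,3]=pose['p']
    M=T@np.array(k['T_tool_cam'])
    d=M[:3,:3]@np.array([(uv[0]-k['cx'])/k['fx'],(uv[1]-k['cy'])/k['fy'],1]);o=M[:3,3]
    return o+d*(z-o[2])/d[2]
E
python3 - <<'E'
from h import *
w=np.load('w1.npz')
P={n:wray(w,v[:2],v[2]) for n,v in dict(capF=(396,97,.018),capB=(398,56,.018),railF=(250,93,.018),hFL=(284,94,.058),hBL=(284,51,.058),hFR=(319,95,.058),hBR=(320,52,.058),pad=(262,71,.042),sbFl=(230,166,.06),sbBl=(228,49,.06),sbFr=(236,166,.06),ebF=(152,166,.06),ebB=(155,47,.06),barN=(270,184,.05),barS=(263,250,.05),tin=(350,246,.015),brR=(230,230,.02)).items()}
yaw=np.radians(-14.4)
d=P['railF']-P['capF'];print('rail',np.degrees(np.arctan2(d[1],d[0]))-90)
for a,b in [('ebF','ebB'),('sbFl','sbBl'),('hFR','hBR'),('barS','barN')]:
    d=P[b]-P[a];print(a,b,np.hypot(*d[:2]),np.degrees(np.arctan2(d[1],d[0])))
ex=np.array([np.cos(yaw),np.sin(yaw)]);ey=np.array([-ex[1],ex[0]])
O=P['capF'][:2]+.14*ey;print('O',O,'O2',np.array([.5959,-.2769])+.14*ey)
for n,p in P.items():
    q=p[:2]-O;print(n,np.round(p[:2],4),'rail mm',np.round([q@ex*1e3,q@ey*1e3],1))
E
```

```text
rail -15.786151347673666
ebF ebB 0.11427516318719902 -23.72013339926722
sbFl sbBl 0.11119401820317538 -17.609269999320382
hFR hBR 0.03875034728623673 -15.61729886466827
barS barN 0.07852643450171558 -22.44500416749383
O [ 0.63050361 -0.14393791] O2 [ 0.63071658 -0.14129836]
capF [ 0.5957 -0.2795] rail mm [   0. -140.]
capB [ 0.6359 -0.2891] rail mm [  41.3 -139.3]
railF [ 0.6387 -0.1273] rail mm [ 3.8 18.2]
hFL [ 0.6281 -0.1663] rail mm [  3.2 -22.3]
hBL [ 0.6653 -0.177 ] rail mm [ 41.9 -23.3]
hFR [ 0.6188 -0.1991] rail mm [  2.4 -56.3]
hBR [ 0.6561 -0.2095] rail mm [ 41.1 -57.1]
pad [ 0.6549 -0.1496] rail mm [25.   0.6]
sbFl [ 0.5736 -0.0933] rail mm [-67.7  34.9]
sbBl [ 0.6796 -0.1269] rail mm [43.3 28.7]
sbFr [ 0.5721 -0.0993] rail mm [-67.7  28.7]
ebF [ 0.5934 -0.0157] rail mm [-67.9 115. ]
ebB [ 0.698  -0.0616] rail mm [44.9 96.5]
barN [ 0.5429 -0.1256] rail mm [-89.4  -4. ]
barS [ 0.4704 -0.0956] rail mm [-167.1    7. ]
tin [ 0.4341 -0.1922] rail mm [-178.3  -95.6]
brR [ 0.493  -0.0561] rail mm [-155.    50.9]
```

```bash
python3 -m jog '[{"grip":255,"travel":[3.6,1,-2],"twist":0},{"grip":255,"travel":[3.6,1,-2],"twist":0},{"grip":255,"travel":[3.7,1.0,-3],"twist":-0.5},{"grip":255,"travel":[0,0,-4],"twist":0},{"grip":255,"travel":[0,0,-3.3],"twist":0},{"grip":255,"travel":[0,0,0],"twist":0},{"grip":255,"travel":[0,0,0],"twist":0}]' 20
python3 - <<'E'
from h import *
o=get_obs();print(o['time'],o['position'],o['ft_force'])
a=snap('wrist','w2.png')
b=snap('top','t2.png')[110:240,250:390]
cv2.imwrite('pics/c2.png',np.hstack([cv2.resize(a[:,150:520],None,fx=1.2,fy=1.2),cv2.resize(b,(355,480))])[:,:,::-1])
E
```

```text
time: 3.3
position: [0.6521, -0.1479, 0.1054]
tool_rot: [0.992, -0.129, -0.0, -0.0]
ft_force: [0.4, -0.2, -0.5]
grip_width: 0.0004
3.3 [ 0.65211094 -0.14789998  0.10537088] [ 0.43880121 -0.2460173  -0.48357967]
```

View pics/c2.png

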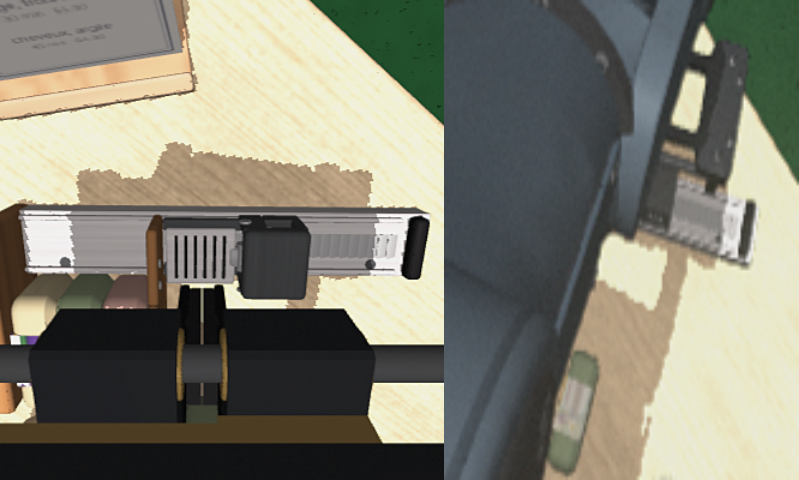

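The closed fingertips (203,290) are laterally centred on the pad, which spans 165–240 in the left panel. I'll check the depth direction by projection.

```bash
python3 - <<'E'
from h import *
o=get_obs();w=dict(p=o['position'],q=o['tool_rot'])
R=Ro.from_quat(w['q']).as_matrix();ex=R[:2,0];ey=-R[:2,1]
for n,u,v,z in [('padB',318,184,.042),('padF',318,236,.042),('padL',288,212,.042),('padR',350,212,.042),('hoodBR',406,184,.058),('hoodFR',404,247,.058),('capF',500,231,.018),('capB',506,181,.018)]:
    q=wray(w,(u,v),z)[:2]-w['p'][:2];print(n,np.round([q@ex*1e3,q@ey*1e3],1))
print(ex,ey)
E
```

```text
padB [22.7 -0.2]
padF [-15.5  -0.3]
padL [ 2.6 20.6]
padR [  2.6 -22.5]
hoodBR [ 26.9 -55.9]
hoodFR [-16.6 -57.8]
capF [ -21.4 -142.7]
capB [  18.8 -141. ]
[ 0.96685778 -0.25527669] [0.25528156 0.9668666 ]
```

```bash
python3 -m jog '[{"grip":255,"travel":[0.2,-0.1,-2],"twist":0},{"grip":255,"travel":[0,0,-1.5],"twist":0},{"grip":255,"travel":[0,0,-0.6],"twist":0},{"grip":255,"travel":[0,0,-0.3],"twist":0},{"grip":255,"travel":[0,0,-0.2],"twist":0},{"grip":255,"travel":[0,0,0],"twist":0}]' 20
```

```text
time: 4.0
position: [0.6544, -0.1486, 0.0598]
tool_rot: [0.992, -0.128, 0.0, 0.0]
ft_force: [-0.6, -0.1, -1.2]
grip_width: 0.0003
```

```bash
python3 -m jog '[{"grip":255,"travel":[0,0,-0.15],"twist":0},{"grip":255,"travel":[0,0,-0.1],"twist":0},{"grip":255,"travel":[0,0,0],"twist":0}]' 20;python3 -m jog '[{"grip":255,"travel":[0,0,-0.15],"twist":0},{"grip":255,"travel":[0,0,-0.1],"twist":0},{"grip":255,"travel":[0,0,0],"twist":0}]' 20
```

```text
time: 4.3
position: [0.6543, -0.1485, 0.057]
tool_rot: [0.992, -0.128, 0.0, 0.0]
ft_force: [0.0, 1.1, 0.2]
grip_width: 0.0007
time: 4.6
position: [0.6541, -0.1485, 0.0543]
tool_rot: [0.992, -0.128, -0.0, -0.0]
ft_force: [-0.6, -1.0, 0.4]
grip_width: 0.0006
```

```bash
python3 -m jog '[{"grip":255,"travel":[0,0,-0.15],"twist":0},{"grip":255,"travel":[0,0,0],"twist":0}]' 20;python3 -m jog '[{"grip":255,"travel":[0,0,-0.15],"twist":0},{"grip":255,"travel":[0,0,0],"twist":0}]' 20
python3 - <<'E'
from h import *
a=snap('wrist','w3.png')
for i in range(3): camera('side'); print(get_obs()['ft_force'])
b=snap('side','s3.png')[180:260,210:340]
cv2.imwrite('pics/c3.png',np.hstack([cv2.resize(a[100:330,200:440],(420,400)),cv2.resize(b,(380,400))])[:,:,::-1])
E
```

```text
time: 4.8
position: [0.6541, -0.1485, 0.0528]
tool_rot: [0.992, -0.128, -0.0, -0.0]
ft_force: [-0.4, -0.3, 0.2]
grip_width: 0.0005
time: 5.0
position: [0.6541, -0.1485, 0.0513]
tool_rot: [0.992, -0.128, -0.0, -0.0]
ft_force: [-0.3, 0.2, -0.5]
grip_width: 0.0008
[ 0.08497619  0.22901484 -0.06780829]
[-0.02987405  0.04569647  0.35369604]
[ 0.68291313 -1.37656999  0.48170236]
```

View pics/c3.png

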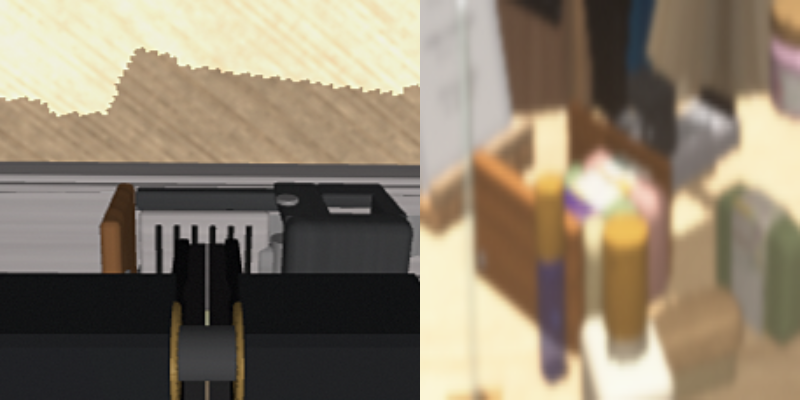

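The wrist view shows the fingertips centred over the pad, between the board and the hood. There is no force yet, so I'll continue down.

```bash
for i in 1; do python3 -m jog '[{"grip":255,"travel":[0,0,-0.15],"twist":0},{"grip":255,"travel":[0,0,0],"twist":0}]' 20; done;python3 -m jog '[{"grip":255,"travel":[0,0,-0.15],"twist":0},{"grip":255,"travel":[0,0,0],"twist":0}]' 20;python3 -m jog '[{"grip":255,"travel":[0,0,-0.15],"twist":0},{"grip":255,"travel":[0,0,0],"twist":0}]' 20
python3 - <<'E'
from h import *
o=get_obs();w=dict(p=o['position'],q=o['tool_rot'])
k=get_calibration('wrist');M=np.linalg.inv(np.array(k['T_tool_cam']))
for P in [(0,0,.022),(.0095,0,.022),(-.0095,0,.022),(.0095,.015,.022),(.0095,.012,.03)]:
    c=M[:3,:3]@np.array(P)+M[:3,3];print(P,np.round([k['fx']*c[0]/c[2]+k['cx'],k['fy']*c[1]/c[2]+k['cy']],1))
E
```

```text
time: 5.45
position: [0.6541, -0.1485, 0.0498]
tool_rot: [0.992, -0.128, -0.0, -0.0]
ft_force: [-0.4, 0.5, -0.8]
grip_width: 0.0005
time: 5.65
position: [0.6541, -0.1485, 0.0482]
tool_rot: [0.992, -0.128, -0.0, -0.0]
ft_force: [0.4, -0.2, 1.0]
grip_width: 0.0002
time: 5.85
position: [0.6541, -0.1485, 0.0467]
tool_rot: [0.992, -0.128, -0.0, -0.0]
ft_force: [-0.7, -0.4, -0.3]
grip_width: 0.0007
(0, 0, 0.022) [317.6 241. ]
(0.0095, 0, 0.022) [317.6 225.7]
(-0.0095, 0, 0.022) [317.6 255.9]
(0.0095, 0.015, 0.022) [343.9 225.7]
(0.0095, 0.012, 0.03) [337.9 220.7]
```

```bash
python3 - <<'E'
from h import *
a=snap('wrist','w4.png')
cv2.imwrite('pics/c4.png',cv2.resize(a[150:290,220:420],None,fx=4,fy=4,interpolation=cv2.INTER_CUBIC)[:,:,::-1])
E
```

```text
(no output)
```

View pics/c4.png

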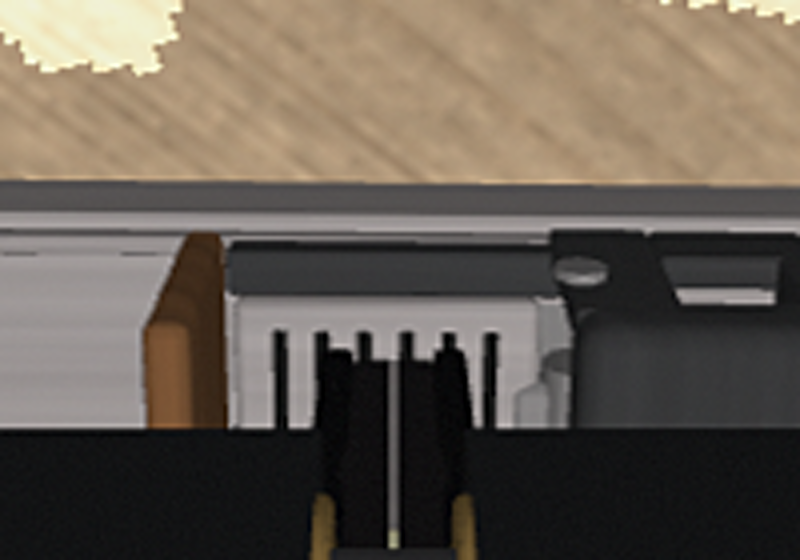

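The picture scale puts the pad at about z≈0.042, still up. The tips are just about at the pad, so the closed fingers are effectively shorter than stated. I'll continue gently.

```bash
python3 -m jog '[{"grip":255,"travel":[0,0,-0.2],"twist":0},{"grip":255,"travel":[0,0,0],"twist":0}]' 20;python3 -m jog '[{"grip":255,"travel":[0,0,-0.2],"twist":0},{"grip":255,"travel":[0,0,0],"twist":0}]' 20
python3 -m jog '[{"grip":255,"travel":[0,0,-0.2],"twist":0},{"grip":255,"travel":[0,0,0],"twist":0}]' 20
python3 - <<'E'
from h import *
a=snap('wrist','w5.png')
f=[]
for i in range(5): camera('wrist'); f.append(get_obs()['ft_force'])
print(np.mean(f,0),get_obs()['joint_torque'])
A=cv2.imread('pics/w4.png')[...,1];B=a[...,1]
print('col290 w4',A[205:255:2,285]);print('w5',B[205:255:2,285]);print(A[225:250,308],B[225:250,308])
E
```

```text
time: 6.1
position: [0.6541, -0.1485, 0.0447]
tool_rot: [0.992, -0.128, -0.0, -0.0]
ft_force: [0.7, -0.5, 0.4]
grip_width: 0.0005
time: 6.3
position: [0.654, -0.1484, 0.0427]
tool_rot: [0.992, -0.128, -0.0, -0.0]
ft_force: [-0.3, -0.2, -0.1]
grip_width: 0.0005
time: 6.5
position: [0.6545, -0.1486, 0.0411]
tool_rot: [0.992, -0.128, 0.0, 0.0]
ft_force: [-0.6, 0.9, 2.1]
grip_width: 0.0006
[-0.12667828 -0.21561951  1.98588657] [-1.77554819e-01 -4.95456290e+01 -1.28011376e+01 -1.16442709e-02
 -1.30314734e-01 -8.82593504e-04]
col290 w4 [150 137 137  25  52  58  56  56  54  51 121 148 152 152 157 160 157 152
 153 151 153 153 150 153 154]
w5 [ 80 131 153 114 143  22  51  57  55  56  56  64 122 148 150 151 158 159
 158 153 152 151 153 155 148]
[117 140 150 158 154 151 155 161 140 143 146 153 139 112 118  57  15  10
  11  13  11  14  12  13  16] [ 55  54  49  91 111 137 148 154 152 152 153 164 135  79  81  53  15  11
  14  10  11  11  11  14  13]
```

Contact at TCP z≈0.042, with about 2 N. I'll press it fully down.

```bash
python3 -m jog '[{"grip":255,"travel":[0,0,-0.2],"twist":0},{"grip":255,"travel":[0,0,0],"twist":0}]' 20;python3 -m jog '[{"grip":255,"travel":[0,0,-0.15],"twist":0},{"grip":255,"travel":[0,0,0],"twist":0}]' 20
python3 -m jog '[{"grip":255,"travel":[0,0,-0.1],"twist":0},{"grip":255,"travel":[0,0,0],"twist":0}]' 20
python3 -m jog '[{"grip":255,"travel":[0,0,-0.1],"twist":0},{"grip":255,"travel":[0,0,0],"twist":0}]' 20
```

```text
time: 7.0
position: [0.6545, -0.1485, 0.0391]
tool_rot: [0.992, -0.128, 0.0, 0.0]
ft_force: [-1.2, 0.5, 3.2]
grip_width: 0.0002
time: 7.2
position: [0.6545, -0.1486, 0.038]
tool_rot: [0.992, -0.128, 0.0, 0.0]
ft_force: [-1.4, 0.8, 5.9]
grip_width: 0.0005
time: 7.4
position: [0.6545, -0.1486, 0.0378]
tool_rot: [0.992, -0.128, 0.0, 0.0]
ft_force: [-2.2, 1.0, 9.0]
grip_width: 0.0004
time: 7.6
position: [0.6546, -0.1486, 0.0377]
tool_rot: [0.992, -0.128, 0.0, 0.0]
ft_force: [-2.6, 1.2, 13.1]
grip_width: 0.0006
```

```bash
python3 -m jog '[{"grip":255,"travel":[-0.13,-0.48,0.05],"twist":0},{"grip":255,"travel":[-0.20,-0.77,0],"twist":0},{"grip":255,"travel":[-0.20,-0.77,0],"twist":0},{"grip":255,"travel":[-0.20,-0.77,0],"twist":0},{"grip":255,"travel":[-0.20,-0.77,0],"twist":0},{"grip":255,"travel":[-0.20,-0.77,0],"twist":0},{"grip":255,"travel":[-0.20,-0.77,0],"twist":0}]' 20
python3 -m jog '[{"grip":255,"travel":[-0.20,-0.77,0],"twist":0},{"grip":255,"travel":[-0.13,-0.48,0],"twist":0},{"grip":255,"travel":[0,0,0],"twist":0}]' 20
```

```text
time: 8.3
position: [0.6408, -0.199, 0.0377]
tool_rot: [0.992, -0.128, -0.0, -0.0]
ft_force: [-3.0, 2.7, 11.5]
grip_width: 0.0002
time: 8.6
position: [0.638, -0.2093, 0.0377]
tool_rot: [0.992, -0.13, 0.0, -0.003]
ft_force: [-1.5, 8.6, 13.5]
grip_width: 0.0006
```

```bash
python3 -m jog '[{"grip":255,"travel":[-0.1,-0.4,0],"twist":0},{"grip":255,"travel":[-0.1,-0.4,0],"twist":0},{"grip":255,"travel":[0,0,0],"twist":0}]' 20
python3 - <<'E'
from h import *
o=get_obs();print(o['position'],o['ft_force'])
a=snap('wrist','w6.png')
cv2.imwrite('pics/c6.png',cv2.resize(a[130:290,130:530],None,fx=2,fy=2)[:,:,::-1])
E
```

```text
time: 8.9
position: [0.6374, -0.2127, 0.0383]
tool_rot: [0.991, -0.13, 0.001, -0.006]
ft_force: [3.6, 18.8, 15.8]
grip_width: 0.0003
[ 0.63740673 -0.21269163  0.03829647] [ 3.61077178 18.77473722 15.77869644]
```

View pics/c6.png

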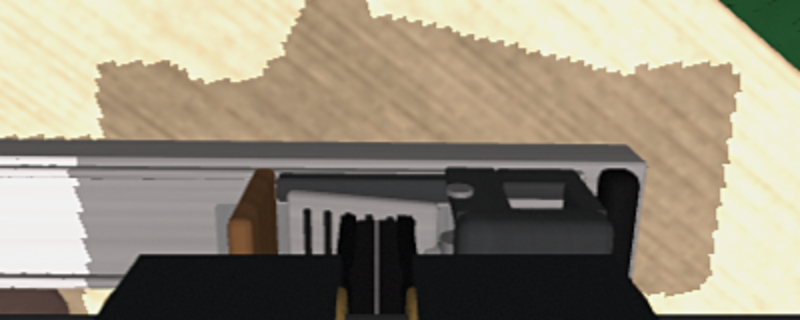

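The hood stands against its end by the cap and the pad is held down, so the stop is fully back. I'll lift straight out and go behind the bar.

```bash
python3 -m jog '[{"grip":255,"travel":[0,0,1.5],"twist":0},{"grip":255,"travel":[0,0.4,4],"twist":0},{"grip":255,"travel":[0,0,4],"twist":0},{"grip":255,"travel":[-4,2.4,2],"twist":0},{"grip":255,"travel":[-4,2.4,0],"twist":0},{"grip":255,"travel":[-4,2.4,0],"twist":0},{"grip":255,"travel":[-4,2.4,0],"twist":0},{"grip":255,"travel":[-3.7,2.5,0],"twist":0}]' 20
python3 -m jog '[{"grip":255,"travel":[0,0,0],"twist":0},{"grip":255,"travel":[0,0,0],"twist":0}]' 20
python3 - <<'E'
from h import *
o=get_obs();np.savez('w7.npz',p=o['position'],q=o['tool_rot'])
a=snap('wrist','w7.png');print([(np.round(d['at'],3).tolist(),round(d['p'],2)) for d in search_frame('bar_new','wrist')][:5])
cv2.imwrite('pics/c7.png',cv2.resize(a[0:300],(800,375))[:,:,::-1])
E
```

```text
time: 9.75
position: [0.437, -0.0948, 0.1505]
tool_rot: [0.992, -0.129, -0.0, 0.0]
ft_force: [0.5, 0.5, 0.7]
grip_width: 0.0008
time: 9.95
position: [0.4385, -0.0952, 0.1507]
tool_rot: [0.992, -0.128, -0.0, 0.0]
ft_force: [0.5, -0.3, -0.5]
grip_width: 0.0007
[([0.502, -0.104, 0.055], 0.75), ([0.404, -0.015, 0.025], 0.67)]
```

View pics/c7.png

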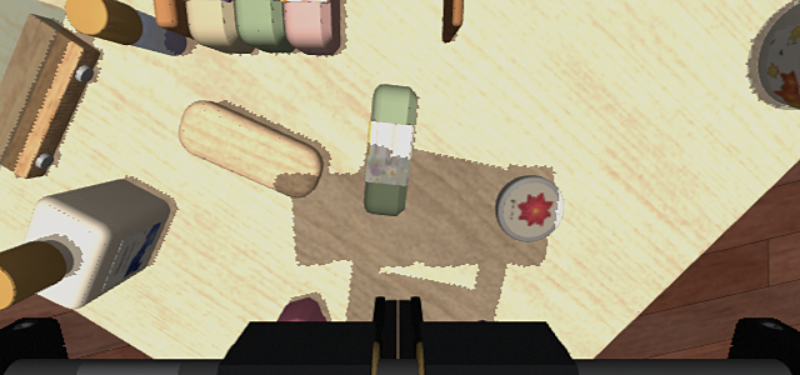

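Bar_new is at (390,150) with slight yaw, the gap lies between the pink bar's right side (338,45) and the stop board (445,30), and the brush is well left. Next I'll compute offsets in tool axes.

```bash
python3 - <<'E'
from h import *
w=np.load('w7.npz')
R=Ro.from_quat(w['q']).as_matrix();ex=R[:2,0];ey=-R[:2,1]
for n,u,v,z in [('barNtop',395,90,.052),('barStop',383,193,.052),('barSbot',384,214,.005),('barLtop',372,90,.045),('barLs',366,180,.045),('barRn',413,110,.045),('barRs',403,190,.045),('pinkR',338,20,.045),('pinkFr',312,50,.02),('boardLtop',444,5,.06),('boardFbot',447,40,.001),('brush',321,165,.017)]:
    q=wray(w,(u*.8,v*.8),z)[:2];d=q-w['p'][:2];print(n,np.round(q,4),np.round([d@ex*1e3,d@ey*1e3],1))
print(ex,ey)
E
```

```text
barNtop [ 0.5313 -0.1183] [95.6  1.2]
barStop [ 0.4764 -0.0963] [36.9  8.5]
barSbot [ 0.4538 -0.0894] [13.3  9.5]
barLtop [ 0.535  -0.1055] [95.9 14.6]
barLs [ 0.4857 -0.0878] [43.7 19.2]
barRn [ 0.5182 -0.1258] [84.9 -9.3]
barRs [ 0.4739 -0.1083] [37.6 -3.6]
pinkR [ 0.5751 -0.0971] [132.5  32.9]
pinkFr [ 0.5684 -0.0748] [120.4  52.7]
boardLtop [ 0.5646 -0.1535] [136.8 -24.4]
boardFbot [ 0.5549 -0.1595] [128.9 -32.6]
brush [ 0.4997 -0.0582] [49.7 51.3]
[ 0.96710915 -0.25436172] [0.25436171 0.96710907]
```

```bash
python3 -m jog '[{"grip":255,"travel":[-0.67,0.59,-3],"twist":0},{"grip":255,"travel":[0,0,-4],"twist":0},{"grip":255,"travel":[0,0,-3],"twist":0},{"grip":255,"travel":[0,0,-1.4],"twist":0},{"grip":255,"travel":[0,0,-1.0],"twist":0},{"grip":255,"travel":[0,0,0],"twist":0}]' 20
python3 -m jog '[{"grip":255,"travel":[0.58,-0.15,0],"twist":0},{"grip":255,"travel":[0.58,-0.15,0],"twist":0},{"grip":255,"travel":[0.58,-0.15,0],"twist":0},{"grip":255,"travel":[0.58,-0.15,0],"twist":0},{"grip":255,"travel":[0.58,-0.15,0],"twist":0},{"grip":255,"travel":[0.58,-0.15,0],"twist":0},{"grip":255,"travel":[0.58,-0.15,0],"twist":0},{"grip":255,"travel":[0,0,0],"twist":0}]' 20
python3 - <<'E'
from h import *
o=get_obs();np.savez('w8.npz',p=o['position'],q=o['tool_rot'])
a=snap('wrist','w8.png')
cv2.imwrite('pics/c8.png',cv2.resize(a[0:300],(800,375))[:,:,::-1])
E
```

```text
time: 10.65
position: [0.4332, -0.0901, 0.0254]
tool_rot: [0.992, -0.129, -0.0, -0.0]
ft_force: [0.4, -0.2, -0.8]
grip_width: 0.0005
time: 11.45
position: [0.4749, -0.1006, 0.0268]
tool_rot: [0.992, -0.128, 0.001, 0.0]
ft_force: [-0.8, -0.4, 0.3]
grip_width: 0.0004
```

View pics/c8.png

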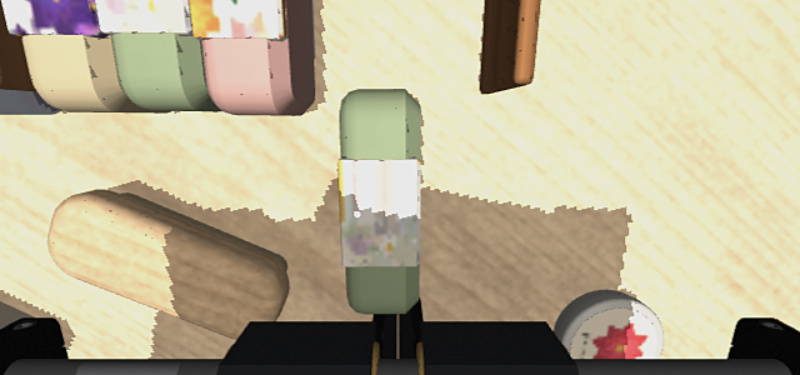

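The bar has straightened. Its left edge has about 10 mm clearance to the pink bar and more to the stop board, so I'll keep pushing straight.

```bash
python3 -m jog '[{"grip":255,"travel":[0.68,-0.18,0],"twist":0},{"grip":255,"travel":[0.68,-0.18,0],"twist":0},{"grip":255,"travel":[0.68,-0.19,0],"twist":0},{"grip":255,"travel":[0.68,-0.19,0],"twist":0},{"grip":255,"travel":[0.68,-0.19,0],"twist":0},{"grip":255,"travel":[0.68,-0.19,0],"twist":0},{"grip":255,"travel":[0.68,-0.19,0],"twist":0},{"grip":255,"travel":[0.68,-0.19,0],"twist":0}]' 20
python3 -m jog '[{"grip":255,"travel":[0.4,-0.1,0],"twist":0},{"grip":255,"travel":[0.3,-0.08,0],"twist":0},{"grip":255,"travel":[0,0,0],"twist":0}]' 20
python3 -m jog '[{"grip":255,"travel":[0.3,-0.08,0],"twist":0},{"grip":255,"travel":[0.2,-0.05,0],"twist":0},{"grip":255,"travel":[0,0,0],"twist":0}]' 20
```

```text
time: 12.3
position: [0.5281, -0.1152, 0.0266]
tool_rot: [0.992, -0.128, 0.0, 0.0]
ft_force: [0.4, 0.9, -1.3]
grip_width: 0.0004
time: 12.6
position: [0.535, -0.117, 0.0267]
tool_rot: [0.992, -0.128, 0.0, 0.0]
ft_force: [-0.1, -0.1, 0.7]
grip_width: 0.0006
time: 12.9
position: [0.54, -0.1183, 0.0267]
tool_rot: [0.992, -0.128, 0.0, 0.0]
ft_force: [0.5, 0.2, 0.3]
grip_width: 0.001
```

```bash
python3 -m jog '[{"grip":255,"travel":[0.3,-0.08,0],"twist":0},{"grip":255,"travel":[0.15,-0.04,0],"twist":0},{"grip":255,"travel":[0,0,0],"twist":0}]' 20
python3 -m jog '[{"grip":255,"travel":[0.2,-0.05,0],"twist":0},{"grip":255,"travel":[0,0,0],"twist":0}]' 20
python3 - <<'E'
from h import *
a=snap('wrist','w9.png')
cv2.imwrite('pics/c9.png',cv2.resize(a[0:300],(800,375))[:,:,::-1])
E
```

```text
time: 13.2
position: [0.5447, -0.1196, 0.0267]
tool_rot: [0.992, -0.128, 0.001, 0.0]
ft_force: [0.6, 0.4, -0.4]
grip_width: -0.0
time: 13.4
position: [0.546, -0.1197, 0.0267]
tool_rot: [0.992, -0.128, -0.0, -0.0]
ft_force: [-1.5, -0.7, 0.6]
grip_width: 0.0006
```

View pics/c9.png

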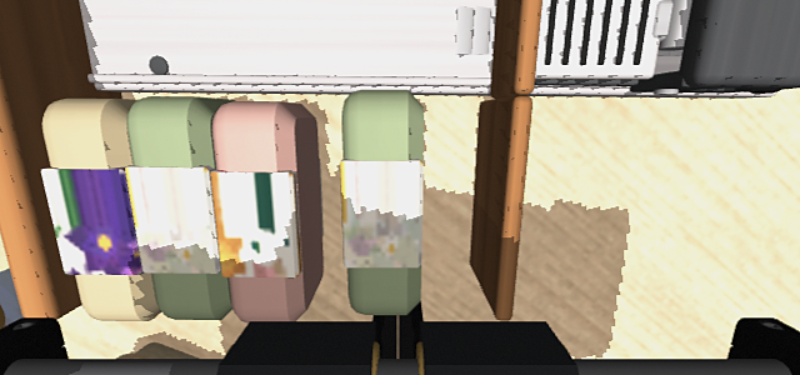

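The new bar reaches the rail edge at (383,92), level with or slightly ahead of the others, with the gap clear on both sides. A last nudge will confirm contact, then I'll back off.

```bash
python3 -m jog '[{"grip":255,"travel":[0.2,-0.05,0],"twist":0},{"grip":255,"travel":[0.1,-0.02,0],"twist":0},{"grip":255,"travel":[0,0,0],"twist":0}]' 20
```

```text
time: 13.75
position: [0.5461, -0.1195, 0.0265]
tool_rot: [0.992, -0.128, -0.003, -0.001]
ft_force: [-7.4, 0.5, 4.7]
grip_width: 0.0002
```

```bash
python3 -m jog '[{"grip":255,"travel":[-0.8,0.2,0],"twist":0},{"grip":255,"travel":[-3.0,0.8,0],"twist":0},{"grip":255,"travel":[0,0,5],"twist":0},{"grip":255,"travel":[0,0,5],"twist":0},{"grip":255,"travel":[2.1,-3.8,0],"twist":0},{"grip":255,"travel":[2.1,-3.8,0],"twist":0},{"grip":255,"travel":[2.1,-3.8,0],"twist":0},{"grip":255,"travel":[2.1,-3.8,0],"twist":0}]' 20
python3 -m jog '[{"grip":255,"travel":[2.0,-3.8,0],"twist":0},{"grip":255,"travel":[0,0,0],"twist":0},{"grip":255,"travel":[0,0,0],"twist":0}]' 20
python3 - <<'E'
from h import *
o=get_obs();np.savez('w10.npz',p=o['position'],q=o['tool_rot'])
a=snap('wrist','w10.png')
cv2.imwrite('pics/c10.png',cv2.resize(a[0:320],(800,400))[:,:,::-1])
E
```

```text
time: 14.55
position: [0.5964, -0.2643, 0.1273]
tool_rot: [0.992, -0.128, 0.001, 0.001]
ft_force: [0.6, 0.3, -0.4]
grip_width: 0.0007
time: 14.85
position: [0.615, -0.3013, 0.1261]
tool_rot: [0.992, -0.129, 0.0, -0.0]
ft_force: [0.1, 0.5, -0.4]
grip_width: 0.0006
```

View pics/c10.png

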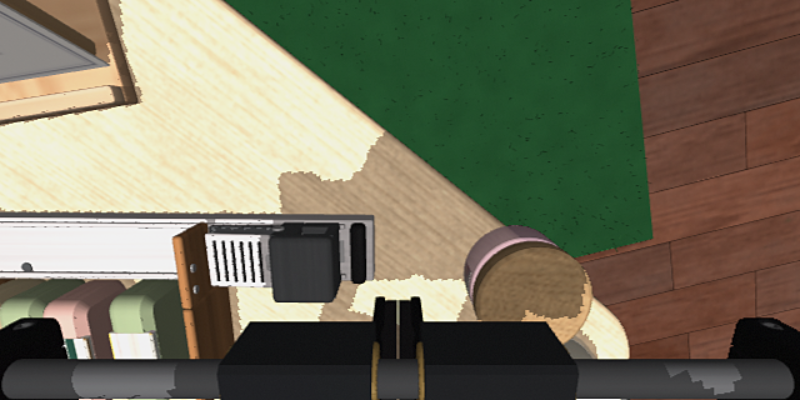

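The fingers (398,330) are just right of the cap (360,250) and of the hood end (342,265). I'll descend and then push the stop forward in steps.

```bash
python3 -m jog '[{"grip":255,"travel":[0,0,-3],"twist":0},{"grip":255,"travel":[0,0,-3],"twist":0},{"grip":255,"travel":[0,0,-1.5],"twist":0},{"grip":255,"travel":[0,0,-0.9],"twist":0},{"grip":255,"travel":[0,0,0],"twist":0}]' 20
python3 -m jog '[{"grip":255,"travel":[0.13,0.48,0],"twist":0},{"grip":255,"travel":[0.13,0.48,0],"twist":0},{"grip":255,"travel":[0.13,0.48,0],"twist":0},{"grip":255,"travel":[0.13,0.48,0],"twist":0},{"grip":255,"travel":[0.13,0.48,0],"twist":0},{"grip":255,"travel":[0.13,0.48,0],"twist":0},{"grip":255,"travel":[0,0,0],"twist":0}]' 20
```

```text
time: 15.4
position: [0.6144, -0.2993, 0.0417]
tool_rot: [0.992, -0.128, -0.001, -0.001]
ft_force: [-1.0, 0.1, -0.0]
grip_width: 0.0004
time: 16.1
position: [0.623, -0.2719, 0.0431]
tool_rot: [0.992, -0.128, 0.0, 0.001]
ft_force: [-0.3, -2.2, 0.8]
grip_width: 0.0002
```

```bash
python3 -m jog '[{"grip":255,"travel":[0.13,0.48,0],"twist":0},{"grip":255,"travel":[0.13,0.48,0],"twist":0},{"grip":255,"travel":[0.13,0.48,0],"twist":0},{"grip":255,"travel":[0.13,0.48,0],"twist":0},{"grip":255,"travel":[0,0,0],"twist":0}]' 20
python3 -m jog '[{"grip":255,"travel":[0.1,0.38,0],"twist":0},{"grip":255,"travel":[0.1,0.38,0],"twist":0},{"grip":255,"travel":[0,0,0],"twist":0}]' 20
python3 - <<'E'
from h import *
o=get_obs();np.savez('w11.npz',p=o['position'],q=o['tool_rot'])
a=snap('wrist','w11.png')
cv2.imwrite('pics/c11.png',cv2.resize(a[0:320],(800,400))[:,:,::-1])
E
```

```text
time: 16.6
position: [0.6281, -0.2532, 0.043]
tool_rot: [0.992, -0.128, 0.0, 0.001]
ft_force: [-1.9, -3.2, 2.2]
grip_width: 0.0005
time: 16.9
position: [0.6301, -0.2459, 0.0431]
tool_rot: [0.992, -0.128, 0.0, 0.001]
ft_force: [-1.6, -3.4, 2.5]
grip_width: 0.0007
```

```bash
python3 -m jog '[{"grip":255,"travel":[0.08,0.29,0],"twist":0},{"grip":255,"travel":[0,0,0],"twist":0}]' 20
python3 -m jog '[{"grip":255,"travel":[0.08,0.29,0],"twist":0},{"grip":255,"travel":[0,0,0],"twist":0}]' 20
python3 -m jog '[{"grip":255,"travel":[0.08,0.29,0],"twist":0},{"grip":255,"travel":[0,0,0],"twist":0}]' 20
```

```text
time: 17.15
position: [0.6309, -0.2428, 0.043]
tool_rot: [0.992, -0.129, 0.0, 0.001]
ft_force: [-1.4, -4.9, 2.1]
grip_width: 0.0006
time: 17.35
position: [0.6317, -0.24, 0.043]
tool_rot: [0.992, -0.128, 0.0, 0.001]
ft_force: [-1.6, -4.6, 2.8]
grip_width: 0.0004
time: 17.55
position: [0.6326, -0.2369, 0.043]
tool_rot: [0.992, -0.128, 0.0, 0.0]
ft_force: [-2.4, -5.4, 2.9]
grip_width: 0.0002
```

```bash
python3 -m jog '[{"grip":255,"travel":[0.06,0.24,0],"twist":0},{"grip":255,"travel":[0,0,0],"twist":0}]' 20
python3 -m jog '[{"grip":255,"travel":[0.06,0.24,0],"twist":0},{"grip":255,"travel":[0,0,0],"twist":0}]' 20
python3 -m jog '[{"grip":255,"travel":[0.06,0.24,0],"twist":0},{"grip":255,"travel":[0,0,0],"twist":0}]' 20
python3 - <<'E'
from h import *
a=snap('wrist','w12.png')
o=get_obs();w=dict(p=o['position'],q=o['tool_rot']);R=Ro.from_quat(w['q']).as_matrix()
for n in ['bar_new','stop_board','stop']:
  for d in search_frame(n,'wrist')[:5]:
    q=np.array(d['at'][:2])-[.631,-.142];ex=np.array([.967,-.2545]);ey=np.array([.2545,.967]);print(n,round(d['p'],2),np.round([q@ex,q@ey,d['at'][2]],3))
E
```

```text
time: 17.75
position: [0.6331, -0.235, 0.043]
tool_rot: [0.992, -0.128, 0.0, 0.001]
ft_force: [-2.4, -6.3, 1.9]
grip_width: 0.0002
time: 17.95
position: [0.6332, -0.2348, 0.0431]
tool_rot: [0.992, -0.128, 0.0, 0.003]
ft_force: [-4.3, -10.2, 2.5]
grip_width: 0.0005
time: 18.15
position: [0.6332, -0.2348, 0.0431]
tool_rot: [0.992, -0.128, -0.0, 0.004]
ft_force: [-6.3, -15.6, 2.0]
grip_width: 0.0007
bar_new 0.93 [-0.017  0.027  0.054]
bar_new 0.33 [-0.065 -0.244  0.014]
stop_board 0.86 [ 0.027 -0.01   0.04 ]
stop 0.97 [ 0.023 -0.015  0.041]
```

Firm stop at 15 N: the row is snug. I'll back off, rise and check from above.

```bash
python3 -m jog '[{"grip":255,"travel":[-0.3,-1.0,0],"twist":0},{"grip":255,"travel":[-0.5,-2.0,0],"twist":0},{"grip":255,"travel":[0,0,4],"twist":0},{"grip":255,"travel":[0,0,5],"twist":0},{"grip":255,"travel":[-1,0,5],"twist":0},{"grip":255,"travel":[-2,4,2],"twist":0},{"grip":255,"travel":[-2,4,0],"twist":0},{"grip":255,"travel":[-2,4,0],"twist":0}]' 20
python3 -m jog '[{"grip":255,"travel":[-1,2,0],"twist":0},{"grip":255,"travel":[0,0,0],"twist":0},{"grip":255,"travel":[0,0,0],"twist":0}]' 20
python3 - <<'E'
from h import *
ex=np.array([.967,-.2545]);ey=np.array([.2545,.967]);O=np.array([.631,-.142])
o=get_obs();w=dict(p=np.array(o['position']),q=o['tool_rot'])
a=snap('wrist','w13.png')
for n in ['bar_new','bar_a','stop_board','release_pad','stop_hood_wall','nail_brush','balm_tin','roll_on','stop_outer_end']:
  for d in search_frame(n,'wrist')[:5]:
    q=np.array(d['at'][:2])-O;print(n,round(d['p'],2),np.round(d['at'],3),np.round([q@ex,q@ey],3))
# rectified rail-frame map at z=.052: x -90..45, y -90..120 mm, 1 px = 1mm
k=get_calibration('wrist');T=np.eye(4);T[:3,:3]=Ro.from_quat(w['q']).as_matrix();T[:3,3]=w['p'];M=np.linalg.inv(T@np.array(k['T_tool_cam']))
X,Y=np.meshgrid(np.arange(20,-100,-1)/1e3,np.arange(125,-60,-1)/1e3,indexing='ij')
W=np.stack([O[0]+X*ex[0]+Y*ey[0],O[1]+X*ex[1]+Y*ey[1],0*X+.052],-1)@M[:3,:3].T+M[:3,3]
u=(k['fx']*W[...,0]/W[...,2]+k['cx']).astype(np.float32);v=(k['fy']*W[...,1]/W[...,2]+k['cy']).astype(np.float32)
r=cv2.remap(a,u,v,cv2.INTER_LINEAR);cv2.imwrite('pics/r.png',r[:,:,::-1])
h=cv2.cvtColor(r,cv2.COLOR_RGB2HSV)
for x in (0,-10,-68,-75,-80,-85):
    i=20-x;print('x',x,' '.join('%d:%d/%d/%d'%(125-j,*h[i,j]) for j in range(0,150,5)))
E
```

```text
time: 19.15
position: [0.5561, -0.1379, 0.2027]
tool_rot: [0.992, -0.129, 0.001, -0.001]
ft_force: [0.3, 0.2, -1.0]
grip_width: 0.0006
time: 19.45
position: [0.547, -0.119, 0.2019]
tool_rot: [0.992, -0.128, 0.001, -0.0]
ft_force: [1.0, -0.8, 0.4]
grip_width: 0.0004
bar_new 0.94 [ 0.602 -0.109  0.054] [-0.036  0.025]
bar_new 0.45 [ 0.649 -0.17   0.047] [ 0.025 -0.022]
bar_a 0.84 [ 0.617 -0.063  0.053] [-0.033  0.073]
bar_a 0.79 [ 0.605 -0.087  0.053] [-0.039  0.047]
bar_a 0.67 [ 0.622 -0.036  0.052] [-0.036  0.101]
stop_board 0.56 [ 0.64  -0.182  0.058] [ 0.019 -0.037]
stop_board 0.46 [ 0.65  -0.134  0.028] [0.017 0.012]
release_pad 0.92 [ 0.645 -0.168  0.042] [ 0.021 -0.022]
release_pad 0.45 [0.506 0.08  0.067] [-0.177  0.183]
stop_hood_wall 0.75 [ 0.639 -0.184  0.058] [ 0.019 -0.038]
stop_hood_wall 0.21 [0.509 0.08  0.068] [-0.175  0.183]
nail_brush 0.9 [ 0.52  -0.021  0.033] [-0.139  0.088]
nail_brush 0.66 [ 0.486 -0.368  0.051] [-0.083 -0.255]
balm_tin 0.97 [ 0.446 -0.191  0.016] [-0.167 -0.094]
roll_on 0.9 [0.601 0.01  0.081] [-0.068  0.139]
stop_outer_end 0.89 [ 0.642 -0.179  0.
[... 1731 characters left out ...]
:27/53/228 85:24/65/227 80:23/67/227 75:29/34/228 70:28/47/228 65:24/58/214 60:16/77/165 55:17/80/153 50:17/79/154 45:17/76/157 40:17/80/150 35:16/82/156 30:16/80/147 25:16/80/159 20:16/79/164 15:16/78/154 10:16/81/161 5:16/80/163 0:16/78/163 -5:17/76/157 -10:16/83/159 -15:16/80/153 -20:16/81/161
x -85 125:27/52/227 120:29/47/228 115:22/70/227 110:21/70/226 105:23/63/227 100:22/67/227 95:25/58/227 90:25/55/228 85:27/53/227 80:27/56/228 75:25/59/228 70:29/34/228 65:31/38/234 60:17/79/152 55:17/78/157 50:16/79/154 45:17/83/144 40:17/77/155 35:17/82/147 30:16/86/151 25:16/77/155 20:16/82/147 15:17/80/160 10:17/77/155 5:16/79/161 0:16/80/159 -5:16/77/169 -10:17/78/161 -15:16/80/162 -20:16/80/163
```

The rectified view shows the four bars contiguous and parallel. Their centres are at about y = 100, 73, 47 and 20 mm and the stop board is at about 6 mm, which gives stop ≈ 0.044. The pad is up at 42 mm and the arm is clear, so I'm handing in.

```bash
python3 -c "
from rig import *
print(get_obs()['ft_force']);print(hand_in())"
```

```text
[0.37680643 0.04872974 0.11800635]
the job is handed in; nothing more can be done
None
```

I completed all the steps and handed the job in at about 20 s on the robot clock (the limit is 58 s). The hand-in reported no verdict.

**What I did**
- I pressed the release pad down until it bottomed, at about 13 N, and slid the stop back while holding it down. It came up hard at the end of its rail.
- I pushed the green bar endwise into the gap until it met the rail. The force there rose to about 7 N.
- I pushed the stop forward until the row resisted at about 15 N, then backed the arm clear.

**Last checks**
- **Bars:** In the final wrist picture the four bars stand side by side and parallel, centred at about y = 100, 73, 47 and 20 mm.
- **Stop and pad:** The stop is at about 0.044 m and the pad is back up at about 42 mm.
- **Robot:** The wrist force was about zero at hand-in, so the arm was touching nothing.

**What disagreed or was not fully checked**
- **Finger length:** The closed fingertips reach only about 0–1 mm beyond the TCP, not the stated 22 mm. I found contact by force instead.
- **Final view:** I had used all 12 picture views by then, so the last check is from picture data and the trained networks, not by eye. These agree to within about 5 mm.
- **Bystanders:** I saw no contact with any. In the final picture I looked only for the nail brush, balm tin and roll-on. The tin came out about 15 mm from the first network reading. That first reading was from the top camera and the last from the wrist, and the arm never came near the tin. I put it down to measurement error but did not confirm that.

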